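# Fit and hold the bayonet die cap of a clay extruder

### The arm

A 6-joint arm with a two-finger parallel gripper is mounted at the origin on the work surface. World frame = base frame: x ahead of the robot, y to its left, z up, the work surface at z = 0. Lengths are in m, angles in rad, forces in N, time in s.
With the tool pointing down it reaches from about 0.35 to 0.95 m from the base axis. Payload 17.4 kg.
Tool frame: the origin (TCP) lies at the very end of the fingers, on their centre line; the grasp point (between the pads) lies 19 mm behind it (pinch_z is the distance from the TCP to the grasp point, in m); z points along the fingers, y is the line along which they close (so a half turn about z gives the same grasp; the last joint's range is limited). The gripper opens to 93 mm and grips with 3 to 60 N. Pads are 15 mm wide; open, the fingers measure 128 mm over their backs; the gripper's body (75 mm by 188 mm) begins 65 mm behind the grasp point.
Start: joints at [1.235, 0.116, 1.442, -0, 1.584, -0.038], TCP at [0.198, 0.645, 0.219] pointing down, gripper open.
Joint ranges: [-2.83, 2.83], [-0.83, 2.19], [0.07, 2.5], [-1.14, 4.28], [0.01, 3], [-2.97, 2.97]. Speed limits (rad/s): [1.89, 1.89, 2.22, 3.14, 3.14, 3.14].

### API

Orientations are given as a rotation vector (axis times angle).
In Python, from station import observe, camera, get_calibration, finish_job, trace, pinch_z gives the robot as it stands. The module is installed in compiled form; this text tells all that it offers.
- The arm moves only by the tool jog_arm, never from a script. Its argument "series" is a list of rows, each an object of numbers: "wx", "wy", "wz": the turn, a rotation vector about the tool's x, y, z in units of 6 degrees (1.0 is 6 degrees); "dx", "dy", "dz": the shift along the tool's x, y, z in units of 30 mm (1.0 is 30 mm); "gripper": the finger opening in mm, from 0 to 93. In form: [{"wx": .., "wy": .., "wz": .., "dx": .., "dy": .., "dz": .., "gripper": ..}, ...]. A call has 1 to 20 rows; each row shifts and turns the commanded pose from where the row before left it, along the tool's axes as they then stand; what a row does not reach is not made up. A row lasts 1/12 s, in which the tool goes at most 41.7 mm and 7.16 degrees, less where a joint would pass 70% of its speed; a pose out of reach is approached as far as the arm can. A call is refused whole if a number of a shift passes 1 or a number of a turn 1, either way. A call with a gripper value outside its range is refused whole. The fingers move at their own pace and stop on an object; "grip_force" is the grip in N (left out, the last holds). Time passes only in rows, so rows that do not move let the fingers close. It gives the time, the measured TCP pose, the force, the opening and the grip force at its end, in the units of the state.
- observe(): the state, without advancing time (a new reading comes with each control period).
- camera(name): name is "scene" or "top"; returns (picture, depth): 384x512x3 uint8, blue, green, red; 384x512 float32, m along the optical axis (not along the pixel's ray), 0 where there is no reading.
- get_calibration(name): a dict with "fov_y" (degrees; the focal length in pixels is half the picture's height over the tangent of half this angle, whatever the lens; pixels are square), "cx", "cy" (the principal point, pixels), "k1" (the pictures are not rectified: a ray, as slopes to the right and down, at radius r is drawn at 1 + k1 r^2 times it, then the intrinsics apply), "position" and "rotation" of the camera in the world. Camera axes: x right, y down, z forward; pixel columns grow to the right and rows downward; lengths in m; the calibration is good to about 2 mm. A picture is of the moment at which its call begins. get_calibration takes no time and is no camera call.
- finish_job(): hands the job in; it is judged then, once.
Trained networks look in the newest picture that a camera, given by its name, has taken for a name from the list of things; names that differ only in an ending like _2 or _b are one class to them, and where a whole thing is asked for, a point or a joint stands for the part that bears it (a point fixed in the world has none). Each returns a list of dicts, best first, with "conf" (0 to 1); they miss things now and then, are a little off and sometimes report something else, mostly with a low value. They report only what shows in the picture. A call takes as long as a camera call. They do not tell look-alikes from the thing itself.
- trace(camera, query): "mask" (384x512 bool, what is visible of it) and "centre" ([row, column] in pixels, amid what is visible of it).
The state is a dict: "t": time; "joint_pos": joint angles; "dq": joint speeds; "joint_efforts": joint torques, N m; "tool_pos": TCP position; "tool_rot": TCP orientation; "force": force on the tool from outside, world axes, zero at the start; "ft_torque": the same for the moment, N m; "finger_gap": opening from 0.0 (shut) to 1.0 (fully open); "gripper_force": force on a finger pad.
Only numpy, scipy, OpenCV 4.12 (cv2) and the standard library are available. Lean on these libraries where they do the work, as an engineer would, in place of code of your own. Each camera call takes 0.05 s, during which the arm holds its last target. There are 200 camera calls.

### The job

Lift the loose orange dust cover off the muzzle of the upright clay extruder and set it down, right way up, on the green mat. Then take the die cap by its black finger bar, put its two lugs into the two slots of the muzzle (red marks), push it down against the spring and turn it a quarter turn clockwise, seen from above, to its stop. The program finishes while holding: keep gripping the cap and keep it pressed fully home, its flange down on the muzzle, so that the seal beds in; leave the other things on the table where they are.

Things in the scene. Friction and masses are not known exactly. Their poses are not given: they have to be found in the camera images.
- extruder: Fixed upright clay extruder: blue foot plate 112 (x) x 88 (y) x 12 mm, aluminium barrel 62 mm in diameter, top rim 120 mm above the table. Origin on the barrel's axis at the table, z up. The two slots lie on its +x and -x sides, by the red marks on the rim and the foot plate; both sides are alike. Yaw within 0.5 rad of zero.
- muzzle (a point): Centre of the muzzle's mouth, level with the top rim. Lip 8 mm thick, opening 35 mm in diameter, two slots 12 mm wide reaching 24 mm from the axis. Under the lip the bore is 49 mm: lugs wholly below the lip turn clockwise (from above, yaw decreasing) 85 degrees to a stop; the other way is blocked.
- seat (a joint): Travel of the brass spring seat in the muzzle, m: 0 = up, its top 9 mm below the rim. It pushes up with 4 N plus 0.8 N per mm. The cap stands on it. From 5 mm on the lugs are below the lip and free to turn; fully home (flange on the rim) it reads 11 mm, about 13 N. A turned cap that is let go rises back to 5 mm.
- cover: Loose orange dust cover, an upside-down cup on the muzzle at the start: 74 mm in diameter, skirt 16 mm deep under a 4 mm top plate, round knob above. Total height 47 mm, about 80 g. Origin at the centre of the skirt's lower rim (104 mm above the table at the start), z up. It lifts straight off.
- die_cap: Loose die cap, upright on its neck on the table, about 120 g: brass neck 30 mm in diameter, 20 mm long, with two lugs at its foot on the +x and -x sides (8 mm wide, 6 mm tall, reaching 22 mm from the axis); steel flange 56 mm in diameter, z = 20 to 26 mm, red marks above the lugs; finger bar on top. Origin at the neck's lower end, z up. Alike after a half turn.
- mat: Green mat 130 x 130 x 3 mm, fixed flat on the table. Origin at the centre of its underside; at either the left or the right of the extruder, the die cap on the other side.
- clay_stack: Bystander, leave alone: stack of six pastel clay bars, 66 x 56 x 28 mm.
- clay_pink: Bystander, leave alone: pink clay bar 50 x 20 x 14 mm.
- clay_teal: Bystander, leave alone: light-blue clay bar 50 x 20 x 14 mm.
- modelling_tool: Bystander, leave alone: yellow modelling tool, 150 x 16 x 9 mm.
- scissors: Bystander, leave alone: blue-handled scissors lying flat, 140 mm long.
- glue: Bystander, leave alone: small white glue bottle, 36 in diameter, height 80 mm.
- water_bottle: Bystander, leave alone: amber water bottle, 72 in diameter, height 215 mm.
- brush_cup: Bystander, leave alone: blue cup, height 90 mm.
- cover_knob (a point): In the cover's knob, 34 mm above the cover's origin. The knob is 24 mm in diameter and spans 20 to 47 mm above the origin.
- half_turned (a point): A direction only, fixed on the extruder at the muzzle's centre: its x axis is the extruder's x turned 45 degrees clockwise from above, where the cap's x points half-way through its quarter turn.
- cap_bar (a point): Middle of the die cap's black finger bar, 42 mm above the cap's origin: 44 mm along the cap's x (the line of the lugs), 22 mm along y (grip across y), z = 26 to 58 mm. With the cap fully home in the muzzle this point is 142 mm above the table.
Things that resemble listed ones, but are neither listed nor needed, are in the scene too. Several things look just like the die_cap: the one meant starts nearest to the robot's base. Of the things shaped like the mat, the green one is meant.

How it is judged:
On the way, in this order (a step that is already met when the one before it is completed fails the run):
1. the dust cover lies right way up on the green mat, let go (horizontal distance between cover and mat below 0.06 m and z of cover in the frame of mat below 0.008 m and angle between cover's own z axis and vertical below 0.1 rad and contact force between the fingers and cover below 0.1 N and linear speed of cover below 0.02 m/s), for 0.2 s.
2. the die cap's lugs are pushed down through the muzzle's slots (horizontal distance between die_cap and extruder below 0.005 m and angle between die_cap's own z axis and vertical below 0.12 rad and z of die_cap in the frame of extruder below 0.109 m), for 0.05 s.
3. the die cap, lugs below the lip, passes half of its quarter turn clockwise (horizontal distance between die_cap and extruder below 0.005 m and angle between die_cap's own z axis and vertical below 0.12 rad and z of die_cap in the frame of extruder below 0.1075 m and angle between the x axis of die_cap and the x axis of half_turned, either way round below 0.4 rad), for 0.02 s.
4. the die cap is turned most of a quarter turn, lugs below the lip (horizontal distance between die_cap and extruder below 0.005 m and angle between die_cap's own z axis and vertical below 0.12 rad and z of die_cap in the frame of extruder below 0.1075 m and angle between the x axis of die_cap and the x axis of extruder, either way round above 1.13 rad), for 0.1 s.
At the end, for the whole second after the job is handed in: Die cap upright in the muzzle, turned over 1.13 rad (65 deg) from the slots, flange within 2.5 mm of the muzzle and spring seat pressed over 8.5 mm, fingers still on it (over 2 N); cover right way up on the mat, centre within 60 mm of the mat's, let go (horizontal distance between die_cap and extruder below 0.005 m and angle between die_cap's own z axis and vertical below 0.12 rad and z of die_cap in the frame of extruder below 0.1025 m and value of joint seat above 0.0085 m and angle between the x axis of die_cap and the x axis of extruder, either way round above 1.13 rad and contact force between the fingers and die_cap above 2 N and horizontal distance between cover and mat below 0.06 m and z of cover in the frame of mat below 0.008 m and angle between cover's own z axis and vertical below 0.1 rad and contact force between the fingers and cover below 0.1 N); the arm keeps its last pose, push and grip.
It fails at once if a bystander on the table is moved more than 30 mm or knocked over (distance of any of clay_stack, clay_pink, clay_teal, modelling_tool, scissors, glue, water_bottle, brush_cup from where it was at the start of the episode above 0.03 m or angle between any of glue, water_bottle, brush_cup's own z axis and vertical above 0.6 rad).
It also fails if it takes over 72 s, if anything falls off the work surface, if the arm or the gripper's body presses on something with over 40 N, if the wrist force passes 120 N, or if a joint passes its speed limit or range.

## Working session

There is one attempt and no reset: what is moved stays moved. The work goes in short steps, Python scripts to look and compute and a tool call to move; the robot and the scene stay as the last step left them, time stands still between calls to the robot, and variables do not carry over. Pictures are saved under pics/ and viewed, at most 10 in all, crops included, and the job is handed in when it is done.

Besides the shell and the picture viewer there is one more tool, called after "Request:" in YAML: its name, and indented under it one key for each argument. jog_arm: Moves the arm, as the interface text tells. Its arguments: {"type":"object","properties":{"series":{"type":"array","items":{"type":"object","properties":{"wx":{"type":"number"},"wy":{"type":"number"},"wz":{"type":"number"},"dx":{"type":"number"},"dy":{"type":"number"},"dz":{"type":"number"},"gripper":{"type":"number"}}}},"grip_force":{"type":"number"}},"required":["series"]}

```bash
mkdir -p pics
cat > h.py <<'E'
import numpy as np, cv2
from station import *
def cal(n):
    c=get_calibration(n); R=np.array(c["rotation"],float)
    if R.shape!=(3,3): R=cv2.Rodrigues(R)[0]
    f=192/np.tan(np.radians(c["fov_y"])/2)
    return c,R,f,np.array(c["position"])
def cloud(n,d):
    """world xyz for every pixel"""
    c,R,f,p=cal(n); v,u=np.mgrid[:384,:512]
    x=(u-c["cx"])/f; y=(v-c["cy"])/f; a,b=x.copy(),y.copy()
    for _ in range(10):
        s=1+c["k1"]*(a*a+b*b); a,b=x/s,y/s
    return np.stack([a*d,b*d,d],-1)@R.T+p
def look(n):
    im,d=camera(n); return im,d,cloud(n,d)
E
python3 - <<'E'
from h import *
for n in("scene","top"):
    im,d,P=look(n); cv2.imwrite(f"pics/{n}0.png",im)
    print(n,get_calibration(n))
    for q in("extruder","cover","die_cap","mat","cover_knob","cap_bar"):
        for r in trace(n,q):
            m=r["mask"]&(d>0); Q=P[m]
            if len(Q)<5: continue
            print(q,round(r["conf"],2),np.round(r["centre"]),m.sum(),np.median(Q,0).round(3),np.percentile(Q,2,0).round(3),np.percentile(Q,98,0).round(3))
print(observe())
E
```

```text
scene {'fov_y': 46.77179040825118, 'cx': 253.17311407136225, 'cy': 196.26982017778187, 'k1': -0.06448757810526397, 'position': array([1.55592859, 0.47832963, 0.85664672]), 'rotation': array([-1.2151467 , -2.05895715,  1.12568047])}
extruder 0.64 [246. 270.] 906 [0.635 0.028 0.018] [ 0.56  -0.026 -0.   ] [0.664 0.057 0.094]
cover 0.97 [217. 270.] 400 [0.619 0.018 0.121] [ 0.578 -0.016  0.105] [0.645 0.047 0.149]
cover 0.3 [245. 172.] 262 [ 0.777 -0.216  0.039] [ 0.759 -0.235  0.001] [ 0.788 -0.205  0.078]
die_cap 0.75 [279. 337.] 396 [0.683 0.263 0.035] [ 0.598  0.235 -0.001] [0.7   0.284 0.06 ]
die_cap 0.53 [258. 354.] 305 [0.582 0.27  0.035] [0.562 0.246 0.003] [0.598 0.29  0.057]
mat 0.97 [207. 212.] 771 [ 0.504 -0.247  0.001] [ 0.439 -0.309 -0.004] [ 0.565 -0.188  0.005]
mat 0.83 [179. 234.] 562 [ 0.296 -0.291  0.   ] [ 0.229 -0.358 -0.004] [ 0.362 -0.226  0.005]
mat 0.39 [218. 270.] 438 [0.619 0.019 0.121] [ 0.578 -0.02   0.104] [0.645 0.048 0.149]
cover_knob 0.57 [216. 270.] 452 [0.618 0.019 0.121] [ 0.573 -0.022  0.095] [0.645 0.048 0.149]
cap_bar 0.64 [278. 340.] 330 [0.684 0.
[... 1301 characters left out ...]
{'t': 0.7, 'joint_pos': array([ 1.23520376e+00,  1.15976689e-01,  1.44161887e+00, -2.21795203e-06,
        1.58398150e+00, -3.77906758e-02]), 'dq': array([-1.01162325e-03,  5.07643444e-05,  4.80281597e-04, -9.85150439e-04,
       -1.14420027e-03,  1.15142970e-03]), 'joint_efforts': array([ 1.45355483e-03, -7.20867848e+01, -6.22665596e+01,  7.79627706e-02,
        1.79336703e-02, -2.36884995e-05]), 'tool_pos': array([0.19806204, 0.64529   , 0.21865014]), 'tool_rot': array([4.66058735e-01, 3.10682503e+00, 2.34259950e-05]), 'force': array([-0.12972479, -0.3901294 ,  0.30801288]), 'ft_torque': array([ 0.02756494,  0.0231947 , -0.01292571]), 'gripper_force': 0.0, 'finger_gap': 0.9990627683432852}
```

Run:
```python
import cv2
a=cv2.imread("pics/top0.png")[120:320,120:400]; cv2.imwrite("pics/a.png",cv2.resize(a,(800,571),interpolation=2))
a=cv2.imread("pics/scene0.png")[140:320,130:400]; cv2.imwrite("pics/b.png",cv2.resize(a,(800,533),interpolation=2))
```

```text
(no output)
```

View pics/a.png

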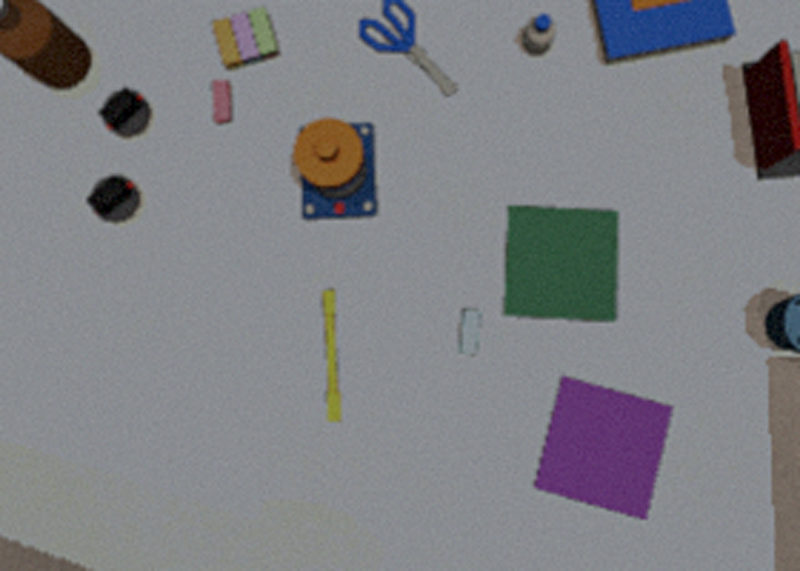

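View pics/b.png

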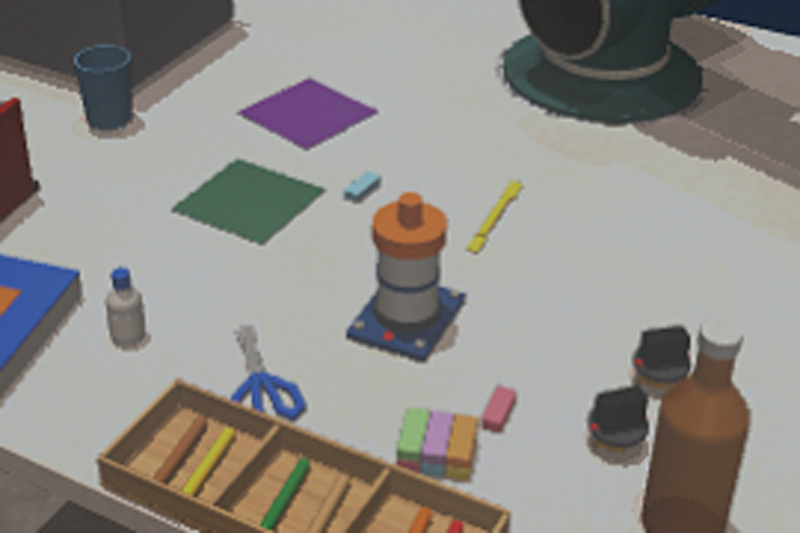

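```bash
cat >> h.py <<'E'
from scipy.optimize import least_squares
def circ(Q):
    r=least_squares(lambda p:np.hypot(Q[:,0]-p[0],Q[:,1]-p[1])-p[2],[*Q[:,:2].mean(0),.03],loss="soft_l1",f_scale=.002); return r.x
def rows(target,yawy):
    """total shift (tool x,y,z units) and turn to reach TCP target with tool y at angle yawy, tool down"""
    o=observe(); R=cv2.Rodrigues(o["tool_rot"])[0]; s=R.T@(np.array(target)-o["tool_pos"])/.03
    a=np.arctan2(R[1,1],R[0,1]); w=-np.degrees(yawy-a)/6
    print("tcp",o["tool_pos"].round(4),"yawy",round(a,3),"tilt",R[:,2].round(3),"shift",s.round(2),"wz(after)",round(w,2))
E
python3 - <<'E'
from h import *
o=observe()
for n in("scene","top"):
    im,d,P=look(n); h=cv2.cvtColor(im,cv2.COLOR_BGR2HSV); H,S,V=h[...,0],h[...,1],h[...,2]
    near=(np.hypot(P[...,0]-.605,P[...,1]-.01)<.09)
    org=near&(S>130)&(H>4)&(H<22)&(d>0)
    for lo,hi in((.118,.130),(.145,.158)):
        m=org&(P[...,2]>lo)&(P[...,2]<hi); Q=P[m]
        if len(Q)>5:
            hull=cv2.convexHull(Q[:,:2].astype(np.float32))
            print(n,lo,len(Q),"min circle",cv2.minEnclosingCircle(hull),Q.mean(0).round(4),"z",np.median(Q[:,2]))
    blue=near&(S>90)&(H>95)&(H<130)&(P[...,2]<.03)&(P[...,2]>.003)
    Q=P[blue][:,:2].astype(np.float32); print("foot",len(Q),cv2.minAreaRect(Q*1000))
    red=near&(S>110)&((H<4)|(H>170)); print("red",P[red].mean(0).round(4),red.sum())
    for c in((.573,.266),(.675,.258)):
        b=(np.hypot(P[...,0]-c[0],P[...,1]-c[1])<.04)
        m=b&(P[...,2]>.048)&(P[...,2]<.065); Q=P[m]
        if len(Q)>5: print("bar",len(Q),Q.mean(0).round(4),cv2.minAreaRect((Q[:,:2]*1000).astype(np.float32)))
        m=b&(S>110)&((H<6)|(H>170))&(P[...,2]>.015); print("red",P[m].round(3).tolist()[:8])
    g=(S>70)&(H>50)&(H<90)&(abs(P[...,0]-.5)<.1)&(abs(P[...,1]+.25)<.1); print("mat",cv2.minAreaRect((P[g][:,:2]*1000).astype(np.float32)))
    for q in("water_bottle",):
        for r in trace(n,q)[:1]: print(q,np.median(P[r["mask"]],0))
rows([.607,.01,.21],1.3)
E
```

```text
scene 0.118 223 min circle ((0.6090461611747742, 0.011100543662905693), 0.03717929869890213) [0.6144 0.0132 0.1217] z 0.12153183662632439
scene 0.145 28 min circle ((0.6084092259407043, 0.012636718340218067), 0.012954088859260082) [0.6092 0.0117 0.1486] z 0.14837930596116122
foot 136 ((610.4630737304688, 12.126956939697266), (110.20958709716797, 85.25347137451172), 3.4100887775421143)
red [0.6527 0.013  0.0105] 9
bar 99 [0.5754 0.268  0.0543] ((572.9121704101562, 267.5624084472656), (23.810869216918945, 42.73466110229492), 42.34674072265625)
red [[0.585, 0.248, 0.027], [0.588, 0.252, 0.031], [0.585, 0.249, 0.023], [0.589, 0.253, 0.028]]
bar 127 [0.6772 0.26   0.0559] ((675.1827392578125, 259.8992004394531), (25.549427032470703, 46.92274475097656), 47.61215591430664)
red [[0.694, 0.241, 0.029], [0.688, 0.242, 0.025], [0.69, 0.245, 0.028], [0.695, 0.241, 0.027], [0.695, 0.244, 0.028], [0.692, 0.246, 0.026]]
mat ((500.533203125, -250.64505004882812), (128.54183959960938, 132.09835815429688), 87.23455047607422)
water_bottle [0.76542735 0.3498445  0.1130218 ]
top 0.118 384 min circle ((0.
[... 571 characters left out ...]
49, 0.026], [0.588, 0.248, 0.019], [0.583, 0.251, 0.029], [0.583, 0.248, 0.028], [0.583, 0.246, 0.025], [0.574, 0.268, 0.059]]
bar 100 [0.6708 0.2586 0.0564] ((671.28076171875, 259.4217834472656), (23.210819244384766, 43.82244873046875), 46.16293716430664)
red [[0.69, 0.242, 0.032], [0.681, 0.254, 0.058], [0.682, 0.24, 0.051], [0.689, 0.244, 0.025], [0.689, 0.24, 0.027], [0.678, 0.245, 0.053], [0.68, 0.238, 0.046], [0.662, 0.255, 0.051]]
mat ((501.36981201171875, -252.66836547851562), (126.08940124511719, 127.36495971679688), 86.70784759521484)
water_bottle [0.72699749 0.32892385 0.13828995]
tcp [0.1981 0.6453 0.2187] yawy 1.273 tilt [ 0.  0. -1.] shift [-19.24 -16.25   0.29] wz(after) -0.26
```

Request:
jog_arm:
  series:
    - {"dx": -0.96,"dy": -0.81,"gripper": 93}
    - {"dx": -0.96,"dy": -0.81}
    - {"dx": -0.96,"dy": -0.81}
    - {"dx": -0.96,"dy": -0.81}
    - {"dx": -0.96,"dy": -0.81}
    - {"dx": -0.96,"dy": -0.81}
    - {"dx": -0.96,"dy": -0.81}
    - {"dx": -0.96,"dy": -0.81}
    - {"dx": -0.96,"dy": -0.81}
    - {"dx": -0.96,"dy": -0.81}
    - {"dx": -0.96,"dy": -0.81}
    - {"dx": -0.96,"dy": -0.81}
    - {"dx": -0.96,"dy": -0.81}
    - {"dx": -0.96,"dy": -0.81}
    - {"dx": -0.96,"dy": -0.81}
    - {"dx": -0.96,"dy": -0.81}
    - {"dx": -0.96,"dy": -0.81}
    - {"dx": -0.96,"dy": -0.81}
    - {"dx": -0.96,"dy": -0.81}
    - {"dx": -0.96,"dy": -0.81,"gripper": 60}

```text
invalid input
```

```bash
python3 -c "
from h import *
rows([.6075,.010,.128],1.273)"
```

```text
tcp [0.1981 0.6453 0.2187] yawy 1.273 tilt [ 0.  0. -1.] shift [-19.26 -16.24   3.02] wz(after) 0.0
```

Request:
jog_arm:
  series:
    - {"wx": 0,"wy": 0,"wz": 0,"dx": -0.96,"dy": -0.81,"dz": 0,"gripper": 60}
    - {"wx": 0,"wy": 0,"wz": 0,"dx": -0.96,"dy": -0.81,"dz": 0,"gripper": 60}
  grip_force: 20

```text
t: 1.07
tool_pos: [0.2384, 0.5817, 0.2179]
tool_rot: [-0.462, -3.107, 0.001]
force: [0.5, 1.1, 0.4]
finger_gap: 0.901
gripper_force: 0.0
```

Request:
jog_arm:
  series:
    - {"wx": 0,"wy": 0,"wz": 0,"dx": -0.96,"dy": -0.81,"dz": 0,"gripper": 60}
    - {"wx": 0,"wy": 0,"wz": 0,"dx": -0.96,"dy": -0.81,"dz": 0,"gripper": 60}
    - {"wx": 0,"wy": 0,"wz": 0,"dx": -0.96,"dy": -0.81,"dz": 0,"gripper": 60}
    - {"wx": 0,"wy": 0,"wz": 0,"dx": -0.96,"dy": -0.81,"dz": 0,"gripper": 60}
    - {"wx": 0,"wy": 0,"wz": 0,"dx": -0.96,"dy": -0.81,"dz": 0,"gripper": 60}
    - {"wx": 0,"wy": 0,"wz": 0,"dx": -0.96,"dy": -0.81,"dz": 0,"gripper": 60}
    - {"wx": 0,"wy": 0,"wz": 0,"dx": -0.96,"dy": -0.81,"dz": 0,"gripper": 60}
    - {"wx": 0,"wy": 0,"wz": 0,"dx": -0.96,"dy": -0.81,"dz": 0,"gripper": 60}
    - {"wx": 0,"wy": 0,"wz": 0,"dx": -0.96,"dy": -0.81,"dz": 0,"gripper": 60}
    - {"wx": 0,"wy": 0,"wz": 0,"dx": -0.96,"dy": -0.81,"dz": 0,"gripper": 60}
    - {"wx": 0,"wy": 0,"wz": 0,"dx": -0.96,"dy": -0.81,"dz": 0,"gripper": 60}
    - {"wx": 0,"wy": 0,"wz": 0,"dx": -0.96,"dy": -0.81,"dz": 0,"gripper": 60}
    - {"wx": 0,"wy": 0,"wz": 0,"dx": -0.96,"dy": -0.81,"dz": 0,"gripper": 60}
    - {"wx": 0,"wy": 0,"wz": 0,"dx": -0.96,"dy": -0.81,"dz": 0,"gripper": 60}
    - {"wx": 0,"wy": 0,"wz": 0,"dx": -0.96,"dy": -0.81,"dz": 0,"gripper": 60}
    - {"wx": 0,"wy": 0,"wz": 0,"dx": -0.96,"dy": -0.81,"dz": 0,"gripper": 60}
    - {"wx": 0,"wy": 0,"wz": 0,"dx": -0.96,"dy": -0.81,"dz": 0,"gripper": 60}
    - {"wx": 0,"wy": 0,"wz": 0,"dx": -0.96,"dy": -0.81,"dz": 0,"gripper": 60}
    - {"wx": 0,"wy": 0,"wz": 0,"dx": 0,"dy": 0,"dz": 0,"gripper": 60}
    - {"wx": 0,"wy": 0,"wz": 0,"dx": 0,"dy": 0,"dz": 0,"gripper": 60}

```text
t: 2.73
tool_pos: [0.6065, 0.0102, 0.2181]
tool_rot: [-0.47, -3.105, 0.0]
force: [0.2, 0.6, -0.6]
finger_gap: 0.648
gripper_force: 0.0
```

```bash
python3 -c "
from h import *
rows([.6075,.010,.128],1.273)"
```

```text
tcp [0.6065 0.0102 0.2181] yawy 1.27 tilt [-0.001  0.    -1.   ] shift [-0.04  0.    3.  ] wz(after) -0.02
```

Request:
jog_arm:
  series:
    - {"dz": 0.6,"dx": -0.04,"gripper": 60}
    - {"dz": 0.6,"gripper": 60}
    - {"dz": 0.6,"gripper": 60}
    - {"dz": 0.6,"gripper": 60}
    - {"dz": 0.6,"gripper": 60}
    - {"gripper": 60}
    - {"gripper": 60}
    - {"gripper": 10}
    - {"gripper": 10}
    - {"gripper": 10}
    - {"gripper": 10}
    - {"gripper": 10}
    - {"gripper": 10}
    - {"gripper": 10}
  grip_force: 15

```text
invalid input
```

Request:
jog_arm:
  series:
    - {"wx": 0,"wy": 0,"wz": 0,"dx": -0.04,"dy": 0,"dz": 0.6,"gripper": 60}
    - {"wx": 0,"wy": 0,"wz": 0,"dx": 0,"dy": 0,"dz": 0.6,"gripper": 60}
    - {"wx": 0,"wy": 0,"wz": 0,"dx": 0,"dy": 0,"dz": 0.6,"gripper": 60}
    - {"wx": 0,"wy": 0,"wz": 0,"dx": 0,"dy": 0,"dz": 0.6,"gripper": 60}
    - {"wx": 0,"wy": 0,"wz": 0,"dx": 0,"dy": 0,"dz": 0.6,"gripper": 60}
    - {"wx": 0,"wy": 0,"wz": 0,"dx": 0,"dy": 0,"dz": 0,"gripper": 60}
    - {"wx": 0,"wy": 0,"wz": 0,"dx": 0,"dy": 0,"dz": 0,"gripper": 10}
    - {"wx": 0,"wy": 0,"wz": 0,"dx": 0,"dy": 0,"dz": 0,"gripper": 10}
    - {"wx": 0,"wy": 0,"wz": 0,"dx": 0,"dy": 0,"dz": 0,"gripper": 10}
    - {"wx": 0,"wy": 0,"wz": 0,"dx": 0,"dy": 0,"dz": 0,"gripper": 10}
    - {"wx": 0,"wy": 0,"wz": 0,"dx": 0,"dy": 0,"dz": 0,"gripper": 10}
    - {"wx": 0,"wy": 0,"wz": 0,"dx": 0,"dy": 0,"dz": 0,"gripper": 10}
    - {"wx": 0,"wy": 0,"wz": 0,"dx": 0,"dy": 0,"dz": 0,"gripper": 10}
  grip_force: 15

```text
t: 3.82
tool_pos: [0.6074, 0.0113, 0.1291]
tool_rot: [0.466, 3.106, 0.0]
force: [-0.7, -0.7, 3.0]
finger_gap: 0.255
gripper_force: 15.0
```

Request:
jog_arm:
  series:
    - {"wx": 0,"wy": 0,"wz": 0,"dx": 0,"dy": 0,"dz": -0.3,"gripper": 10}
    - {"wx": 0,"wy": 0,"wz": 0,"dx": 0,"dy": 0,"dz": -0.5,"gripper": 10}
    - {"wx": 0,"wy": 0,"wz": 0,"dx": 0,"dy": 0,"dz": -0.6,"gripper": 10}
    - {"wx": 0,"wy": 0,"wz": 0,"dx": 0,"dy": 0,"dz": -0.6,"gripper": 10}
    - {"wx": 0,"wy": 0,"wz": 0,"dx": 0.02,"dy": -0.3,"dz": 0,"gripper": 10}
    - {"wx": 0,"wy": 0,"wz": 0,"dx": 0.05,"dy": -0.6,"dz": 0,"gripper": 10}
    - {"wx": 0,"wy": 0,"wz": 0,"dx": 0.08,"dy": -0.9,"dz": 0,"gripper": 10}
    - {"wx": 0,"wy": 0,"wz": 0,"dx": 0.08,"dy": -0.9,"dz": 0,"gripper": 10}
    - {"wx": 0,"wy": 0,"wz": 0,"dx": 0.08,"dy": -0.9,"dz": 0,"gripper": 10}
    - {"wx": 0,"wy": 0,"wz": 0,"dx": 0.08,"dy": -0.9,"dz": 0,"gripper": 10}
    - {"wx": 0,"wy": 0,"wz": 0,"dx": 0.08,"dy": -0.9,"dz": 0,"gripper": 10}
    - {"wx": 0,"wy": 0,"wz": 0,"dx": 0.08,"dy": -0.9,"dz": 0,"gripper": 10}
    - {"wx": 0,"wy": 0,"wz": 0,"dx": 0.08,"dy": -0.9,"dz": 0,"gripper": 10}
    - {"wx": 0,"wy": 0,"wz": 0,"dx": 0.08,"dy": -0.9,"dz": 0,"gripper": 10}
    - {"wx": 0,"wy": 0,"wz": 0,"dx": 0.06,"dy": -0.6,"dz": 0,"gripper": 10}
    - {"wx": 0,"wy": 0,"wz": 0,"dx": 0.05,"dy": -0.5,"dz": 0,"gripper": 10}
    - {"wx": 0,"wy": 0,"wz": 0,"dx": 0,"dy": -0.21,"dz": 0,"gripper": 10}
    - {"wx": 0,"wy": 0,"wz": 0,"dx": 0,"dy": 0,"dz": 0.5,"gripper": 10}
    - {"wx": 0,"wy": 0,"wz": 0,"dx": 0,"dy": 0,"dz": 0.9,"gripper": 10}
    - {"wx": 0,"wy": 0,"wz": 0,"dx": 0,"dy": 0,"dz": 0.9,"gripper": 10}

```text
t: 5.48
tool_pos: [0.5012, -0.2508, 0.1185]
tool_rot: [0.466, 3.106, -0.0]
force: [0.2, 0.0, -0.6]
finger_gap: 0.253
gripper_force: 15.0
```

```bash
python3 -c "
from h import *
rows([.501,-.2515,.029],1.273)
im,d,P=look('top'); cv2.imwrite('pics/c.png',cv2.resize(im[120:260,120:400],(800,400)))
for n in('scene','top'):
    im,d,P=look(n); m=(np.hypot(P[...,0]-.607,P[...,1]-.0105)<.04)&(abs(P[...,2]-.12)<.006)
    print(n,m.sum(),circ(P[m]) if m.sum()>5 else 0, cv2.minEnclosingCircle(P[m][:,:2].astype(np.float32)))
    cv2.imwrite('pics/c_%s.png'%n,im)
"
```

```text
tcp [ 0.5012 -0.2508  0.1185] yawy 1.273 tilt [ 0.001 -0.    -1.   ] shift [ 0.   -0.02  2.98] wz(after) 0.0
scene 156 [0.60908253 0.01246708 0.02579191] ((0.6100521683692932, 0.011199475266039371), 0.03306491672992706)
top 214 [0.60582968 0.00784629 0.02561902] ((0.6064616441726685, 0.008367801085114479), 0.031757552176713943)
```

View pics/c.png

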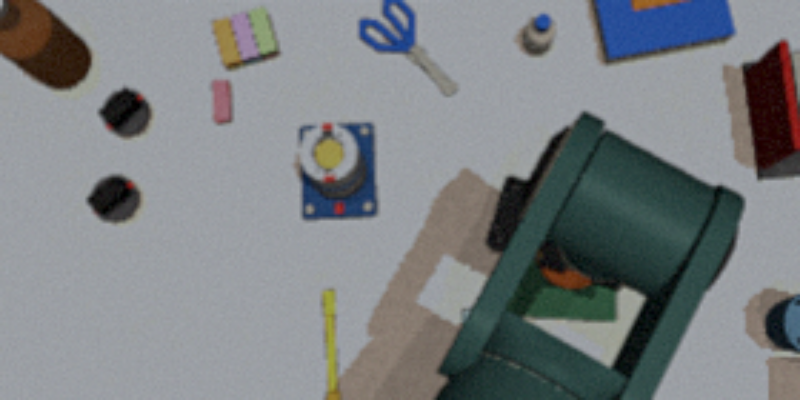

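Request:
jog_arm:
  series:
    - {"wx": 0,"wy": 0,"wz": 0,"dx": 0,"dy": 0,"dz": 0.8,"gripper": 10}
    - {"wx": 0,"wy": 0,"wz": 0,"dx": 0,"dy": 0,"dz": 0.8,"gripper": 10}
    - {"wx": 0,"wy": 0,"wz": 0,"dx": 0,"dy": 0,"dz": 0.7,"gripper": 10}
    - {"wx": 0,"wy": 0,"wz": 0,"dx": 0,"dy": 0,"dz": 0.4,"gripper": 10}
    - {"wx": 0,"wy": 0,"wz": 0,"dx": 0,"dy": 0,"dz": 0.15,"gripper": 10}
    - {"wx": 0,"wy": 0,"wz": 0,"dx": 0,"dy": 0,"dz": 0.08,"gripper": 10}
    - {"wx": 0,"wy": 0,"wz": 0,"dx": 0,"dy": 0,"dz": 0.04,"gripper": 10}
    - {"wx": 0,"wy": 0,"wz": 0,"dx": 0,"dy": 0,"dz": 0.03,"gripper": 10}
    - {"wx": 0,"wy": 0,"wz": 0,"dx": 0,"dy": 0,"dz": 0,"gripper": 10}

```text
t: 6.38
tool_pos: [0.5014, -0.2516, 0.0307]
tool_rot: [0.466, 3.106, -0.001]
force: [-0.2, -0.4, -0.4]
finger_gap: 0.254
gripper_force: 15.0
```

Request:
jog_arm:
  series:
    - {"wx": 0,"wy": 0,"wz": 0,"dx": 0,"dy": 0,"dz": 0.04,"gripper": 10}
    - {"wx": 0,"wy": 0,"wz": 0,"dx": 0,"dy": 0,"dz": 0.04,"gripper": 10}
    - {"wx": 0,"wy": 0,"wz": 0,"dx": 0,"dy": 0,"dz": 0.0,"gripper": 10}
    - {"wx": 0,"wy": 0,"wz": 0,"dx": 0,"dy": 0,"dz": 0,"gripper": 10}

```text
t: 6.72
tool_pos: [0.5013, -0.2515, 0.028]
tool_rot: [0.466, 3.106, -0.001]
force: [-0.9, -0.2, 5.2]
finger_gap: 0.254
gripper_force: 15.0
```

Request:
jog_arm:
  series:
    - {"wx": 0,"wy": 0,"wz": 0,"dx": 0,"dy": 0,"dz": 0,"gripper": 60}
    - {"wx": 0,"wy": 0,"wz": 0,"dx": 0,"dy": 0,"dz": 0,"gripper": 60}
    - {"wx": 0,"wy": 0,"wz": 0,"dx": 0,"dy": 0,"dz": 0,"gripper": 60}
    - {"wx": 0,"wy": 0,"wz": 0,"dx": 0,"dy": 0,"dz": 0,"gripper": 60}
    - {"wx": 0,"wy": 0,"wz": 0,"dx": 0,"dy": 0,"dz": 0,"gripper": 60}
    - {"wx": 0,"wy": 0,"wz": 0,"dx": 0,"dy": 0,"dz": -0.4,"gripper": 60}
    - {"wx": 0,"wy": 0,"wz": 0,"dx": 0,"dy": 0,"dz": -0.8,"gripper": 60}
    - {"wx": 0,"wy": 0,"wz": 0,"dx": 0,"dy": 0,"dz": -0.9,"gripper": 60}
    - {"wx": 0,"wy": 0,"wz": 0,"dx": 0,"dy": 0,"dz": -0.9,"gripper": 60}
    - {"wx": 0,"wy": 0,"wz": 0,"dx": 0,"dy": 0,"dz": -0.9,"gripper": 60}
    - {"wx": 0,"wy": 0,"wz": 0,"dx": 0,"dy": 0,"dz": -0.9,"gripper": 60}
    - {"wx": 0,"wy": 0,"wz": 0,"dx": 0,"dy": 0,"dz": -0.9,"gripper": 60}

```text
t: 7.72
tool_pos: [0.5007, -0.2512, 0.2007]
tool_rot: [0.466, 3.106, -0.001]
force: [-0.0, 0.1, 0.5]
finger_gap: 0.645
gripper_force: 0.0
```

Request:
jog_arm:
  series:
    - {"wx": 0,"wy": 0,"wz": 0,"dx": 0.157,"dy": 0.6,"dz": 0,"gripper": 60}
    - {"wx": 0,"wy": 0,"wz": 0,"dx": 0.157,"dy": 0.9,"dz": 0,"gripper": 60}
    - {"wx": 0,"wy": 0,"wz": 0,"dx": 0.157,"dy": 0.98,"dz": 0,"gripper": 60}
    - {"wx": 0,"wy": 0,"wz": 0,"dx": 0.157,"dy": 0.98,"dz": 0,"gripper": 60}
    - {"wx": 0,"wy": 0,"wz": 0,"dx": 0.157,"dy": 0.98,"dz": 0,"gripper": 60}
    - {"wx": 0,"wy": 0,"wz": 0,"dx": 0.157,"dy": 0.98,"dz": 0,"gripper": 60}
    - {"wx": 0,"wy": 0,"wz": 0,"dx": 0.157,"dy": 0.98,"dz": 0,"gripper": 60}
    - {"wx": 0,"wy": 0,"wz": 0,"dx": 0.157,"dy": 0.98,"dz": 0,"gripper": 60}
    - {"wx": 0,"wy": 0,"wz": 0,"dx": 0.157,"dy": 0.98,"dz": 0,"gripper": 60}
    - {"wx": 0,"wy": 0,"wz": 0,"dx": 0.157,"dy": 0.98,"dz": 0,"gripper": 60}
    - {"wx": 0,"wy": 0,"wz": 0,"dx": 0.157,"dy": 0.98,"dz": 0,"gripper": 60}
    - {"wx": 0,"wy": 0,"wz": 0,"dx": 0.157,"dy": 0.98,"dz": 0,"gripper": 60}
    - {"wx": 0,"wy": 0,"wz": 0,"dx": 0.157,"dy": 0.98,"dz": 0,"gripper": 60}
    - {"wx": 0,"wy": 0,"wz": 0,"dx": 0.157,"dy": 0.98,"dz": 0,"gripper": 60}
    - {"wx": 0,"wy": 0,"wz": 0,"dx": 0.157,"dy": 0.98,"dz": 0,"gripper": 60}
    - {"wx": 0,"wy": 0,"wz": 0,"dx": 0.157,"dy": 0.98,"dz": 0,"gripper": 60}
    - {"wx": 0,"wy": 0,"wz": 0,"dx": 0.157,"dy": 0.98,"dz": 0,"gripper": 60}
    - {"wx": 0,"wy": 0,"wz": 0,"dx": 0.157,"dy": 0.98,"dz": 0,"gripper": 60}

```text
t: 9.22
tool_pos: [0.571, 0.2678, 0.1993]
tool_rot: [0.466, 3.106, 0.0]
force: [0.1, -0.4, 0.5]
finger_gap: 0.648
gripper_force: 0.0
```

Request:
jog_arm:
  series:
    - {"wx": 0,"wy": 0,"wz": 0.9,"dx": 0,"dy": 0,"dz": 0,"gripper": 60}
    - {"wx": 0,"wy": 0,"wz": 0.9,"dx": 0,"dy": 0,"dz": 0,"gripper": 60}
    - {"wx": 0,"wy": 0,"wz": 0.9,"dx": 0,"dy": 0,"dz": 0,"gripper": 60}
    - {"wx": 0,"wy": 0,"wz": 0.9,"dx": 0,"dy": 0,"dz": 0,"gripper": 60}
    - {"wx": 0,"wy": 0,"wz": 0.9,"dx": 0,"dy": 0,"dz": 0,"gripper": 60}
    - {"wx": 0,"wy": 0,"wz": 0.9,"dx": 0,"dy": 0,"dz": 0,"gripper": 60}
    - {"wx": 0,"wy": 0,"wz": 0,"dx": 0,"dy": 0,"dz": 0,"gripper": 60}
    - {"wx": 0,"wy": 0,"wz": 0,"dx": 0,"dy": 0,"dz": 0,"gripper": 60}

```text
t: 9.88
tool_pos: [0.5711, 0.2662, 0.199]
tool_rot: [1.31, 2.855, 0.0]
force: [0.6, 0.3, 0.2]
finger_gap: 0.643
gripper_force: 0.0
```

```bash
python3 -c "
from h import *
rows([.571,.267,.023],.70)
for n in('scene','top'):
    im,d,P=look(n); h=cv2.cvtColor(im,cv2.COLOR_BGR2HSV); H,S,V=h[...,0],h[...,1],h[...,2]
    m=(np.hypot(P[...,0]-.607,P[...,1]-.0105)<.04)&(abs(P[...,2]-.12)<.006)
    print(n,m.sum(), cv2.minEnclosingCircle(P[m][:,:2].astype(np.float32)) if m.sum()>5 else 0)
    r=(np.hypot(P[...,0]-.607,P[...,1]-.0105)<.07)&(S>100)&((H<6)|(H>170)); print(P[r].round(3).tolist())
    o=(S>130)&(H>4)&(H<22)&(np.hypot(P[...,0]-.5,P[...,1]+.25)<.07); print('cover',P[o].mean(0).round(3),P[o][:,2].max(),o.sum())
"
```

```text
tcp [0.5711 0.2662 0.199 ] yawy 0.71 tilt [ 0.  0. -1.] shift [0.02 0.01 5.87] wz(after) 0.1
scene 165 ((0.6066797971725464, 0.014386762864887714), 0.03510148450732231)
[[0.583, 0.005, 0.121], [0.573, 0.004, 0.114], [0.575, 0.008, 0.116], [0.581, 0.011, 0.118], [0.636, 0.007, 0.118], [0.635, 0.01, 0.119], [0.636, 0.01, 0.116], [0.639, 0.015, 0.119], [0.64, 0.018, 0.121], [0.648, 0.008, 0.009], [0.649, 0.012, 0.011], [0.655, 0.008, 0.01], [0.65, 0.009, 0.008], [0.651, 0.013, 0.009], [0.649, 0.015, 0.009], [0.655, 0.012, 0.008], [0.653, 0.015, 0.008], [0.657, 0.02, 0.013]]
cover [ 0.508 -0.247  0.023] 0.05225875343978981 195
top 213 ((0.6063666343688965, 0.0072019705548882484), 0.03165210783481598)
[[0.665, 0.024, 0.001], [0.665, 0.021, 0.001], [0.635, 0.014, 0.12], [0.635, 0.011, 0.121], [0.634, 0.008, 0.123], [0.632, 0.011, 0.12], [0.631, 0.008, 0.123], [0.579, 0.01, 0.117], [0.578, 0.007, 0.122], [0.579, 0.004, 0.119], [0.575, 0.007, 0.123], [0.576, 0.004, 0.119], [0.567, 0.007, 0.013], [0.567, 0.004, 0.015], [0.563, 0.011, 0.013], [0.564, 0.008, 0.012], [0.563, 0.004, 0.015], [0.56, 0.011, 0.012], [0.56, 0.007, 0.015], [0.56, 0.004, 0.012], [0.556, 0.007, 0.016], [0.557, 0.004, 0.013]]
cover [ 0.501 -0.251  0.025] 0.05506347453258664 413
```

Request:
jog_arm:
  series:
    - {"wx": 0,"wy": 0,"wz": 0.1,"dx": 0.02,"dy": 0,"dz": 0.6,"gripper": 60}
    - {"wx": 0,"wy": 0,"wz": 0,"dx": 0,"dy": 0,"dz": 0.9,"gripper": 60}
    - {"wx": 0,"wy": 0,"wz": 0,"dx": 0,"dy": 0,"dz": 0.9,"gripper": 60}
    - {"wx": 0,"wy": 0,"wz": 0,"dx": 0,"dy": 0,"dz": 0.9,"gripper": 60}
    - {"wx": 0,"wy": 0,"wz": 0,"dx": 0,"dy": 0,"dz": 0.9,"gripper": 60}
    - {"wx": 0,"wy": 0,"wz": 0,"dx": 0,"dy": 0,"dz": 0.8,"gripper": 60}
    - {"wx": 0,"wy": 0,"wz": 0,"dx": 0,"dy": 0,"dz": 0.4,"gripper": 60}
    - {"wx": 0,"wy": 0,"wz": 0,"dx": 0,"dy": 0,"dz": 0.2,"gripper": 60}
    - {"wx": 0,"wy": 0,"wz": 0,"dx": 0,"dy": 0,"dz": 0,"gripper": 60}
    - {"wx": 0,"wy": 0,"wz": 0,"dx": 0,"dy": 0,"dz": 0,"gripper": 10}
    - {"wx": 0,"wy": 0,"wz": 0,"dx": 0,"dy": 0,"dz": 0,"gripper": 10}
    - {"wx": 0,"wy": 0,"wz": 0,"dx": 0,"dy": 0,"dz": 0,"gripper": 10}
    - {"wx": 0,"wy": 0,"wz": 0,"dx": 0,"dy": 0,"dz": 0,"gripper": 10}
    - {"wx": 0,"wy": 0,"wz": 0,"dx": 0,"dy": 0,"dz": 0,"gripper": 10}
    - {"wx": 0,"wy": 0,"wz": 0,"dx": 0,"dy": 0,"dz": 0,"gripper": 10}
    - {"wx": 0,"wy": 0,"wz": 0,"dx": 0,"dy": 0,"dz": 0,"gripper": 10}
  grip_force: 40

```text
t: 11.32
tool_pos: [0.5708, 0.2668, 0.0305]
tool_rot: [1.329, 2.846, 0.0]
force: [-0.3, -0.2, 1.6]
finger_gap: 0.232
gripper_force: 40.0
```

Request:
jog_arm:
  series:
    - {"wx": 0,"wy": 0,"wz": 0,"dx": 0,"dy": 0,"dz": -0.4,"gripper": 10}
    - {"wx": 0,"wy": 0,"wz": 0,"dx": 0,"dy": 0,"dz": -0.8,"gripper": 10}
    - {"wx": 0,"wy": 0,"wz": 0,"dx": 0,"dy": 0,"dz": -0.9,"gripper": 10}
    - {"wx": 0,"wy": 0,"wz": 0,"dx": 0,"dy": 0,"dz": -0.9,"gripper": 10}
    - {"wx": 0,"wy": 0,"wz": 0,"dx": 0,"dy": 0,"dz": -0.9,"gripper": 10}
    - {"wx": 0,"wy": 0,"wz": 0,"dx": 0,"dy": 0,"dz": -0.8,"gripper": 10}
    - {"wx": 0,"wy": 0,"wz": 0,"dx": 0,"dy": 0,"dz": -0.5,"gripper": 10}
    - {"wx": 0,"wy": 0,"wz": 0,"dx": -0.53,"dy": -0.35,"dz": 0,"gripper": 10}
    - {"wx": 0,"wy": 0,"wz": 0,"dx": -0.85,"dy": -0.525,"dz": 0,"gripper": 10}
    - {"wx": 0,"wy": 0,"wz": 0,"dx": -0.85,"dy": -0.525,"dz": 0,"gripper": 10}
    - {"wx": 0,"wy": 0,"wz": 0,"dx": -0.85,"dy": -0.525,"dz": 0,"gripper": 10}
    - {"wx": 0,"wy": 0,"wz": 0,"dx": -0.85,"dy": -0.525,"dz": 0,"gripper": 10}
    - {"wx": 0,"wy": 0,"wz": 0,"dx": -0.85,"dy": -0.525,"dz": 0,"gripper": 10}
    - {"wx": 0,"wy": 0,"wz": 0,"dx": -0.85,"dy": -0.525,"dz": 0,"gripper": 10}
    - {"wx": 0,"wy": 0,"wz": 0,"dx": -0.85,"dy": -0.525,"dz": 0,"gripper": 10}
    - {"wx": 0,"wy": 0,"wz": 0,"dx": -0.85,"dy": -0.525,"dz": 0,"gripper": 10}

```text
t: 12.65
tool_pos: [0.607, 0.009, 0.1864]
tool_rot: [-1.329, -2.846, 0.0]
force: [1.0, -0.1, -0.4]
finger_gap: 0.234
gripper_force: 40.0
```

Request:
jog_arm:
  series:
    - {"wx": 0,"wy": 0,"wz": -0.88,"dx": 0,"dy": 0,"dz": 0,"gripper": 10}
    - {"wx": 0,"wy": 0,"wz": -0.88,"dx": 0,"dy": 0,"dz": 0,"gripper": 10}
    - {"wx": 0,"wy": 0,"wz": -0.88,"dx": 0,"dy": 0,"dz": 0,"gripper": 10}
    - {"wx": 0,"wy": 0,"wz": -0.88,"dx": 0,"dy": 0,"dz": 0,"gripper": 10}
    - {"wx": 0,"wy": 0,"wz": -0.88,"dx": 0,"dy": 0,"dz": 0,"gripper": 10}
    - {"wx": 0,"wy": 0,"wz": -0.88,"dx": 0,"dy": 0,"dz": 0,"gripper": 10}
    - {"wx": 0,"wy": 0,"wz": -0.88,"dx": 0,"dy": 0,"dz": 0,"gripper": 10}
    - {"wx": 0,"wy": 0,"wz": -0.88,"dx": 0,"dy": 0,"dz": 0,"gripper": 10}
    - {"wx": 0,"wy": 0,"wz": -0.88,"dx": 0,"dy": 0,"dz": 0,"gripper": 10}
    - {"wx": 0,"wy": 0,"wz": -0.88,"dx": 0,"dy": 0,"dz": 0,"gripper": 10}
    - {"wx": 0,"wy": 0,"wz": 0,"dx": 0,"dy": 0,"dz": 0,"gripper": 10}
    - {"wx": 0,"wy": 0,"wz": 0,"dx": 0,"dy": 0,"dz": 0,"gripper": 10}

```text
t: 13.65
tool_pos: [0.6071, 0.0105, 0.1863]
tool_rot: [0.071, -3.141, -0.0]
force: [0.4, -0.1, -1.1]
finger_gap: 0.233
gripper_force: 40.0
```

Run:
```python
from h import *
rows([.6075,.0105,.1865],1.62)
im,d,P=look("scene"); m=(np.hypot(P[...,0]-.607,P[...,1]-.0105)<.045)
for lo,hi in((.150,.172),(.176,.183),(.172,.186),(.186,.213),(.115,.124)):
    Q=P[m&(P[...,2]>lo)&(P[...,2]<hi)]
    if len(Q)>8: print(lo,len(Q),np.percentile(Q,[2,98],axis=0).round(4).tolist(),circ(Q).round(4), cv2.minEnclosingCircle(Q[:,:2].astype(np.float32)))
s=trace("scene","die_cap")
for r in s: print(r["conf"],r["centre"],np.median(P[r["mask"]],0).round(3))
cv2.imwrite("pics/d.png",cv2.resize(im[130:270,190:350],(800,700))[:600])
```

```text
tcp [0.6071 0.0105 0.1863] yawy 1.616 tilt [-0.  0. -1.] shift [-0.01  0.   -0.01] wz(after) -0.04
0.15 30 [[0.6074, 0.0026, 0.1548], [0.6303, 0.0264, 0.1647]] [0.6109 0.0123 0.0126] ((0.6176379919052124, 0.016383178532123566), 0.014411285519599915)
0.176 86 [[0.5919, -0.0108, 0.1765], [0.6371, 0.039, 0.1824]] [0.6083 0.0112 0.0236] ((0.6103042960166931, 0.01361687108874321), 0.028107961639761925)
0.172 106 [[0.5929, -0.0107, 0.1737], [0.6368, 0.0391, 0.1857]] [0.6082 0.0116 0.0236] ((0.6103042960166931, 0.01361687108874321), 0.028107961639761925)
0.186 184 [[0.5928, -0.0101, 0.1877], [0.6305, 0.0382, 0.2124]] [0.6091 0.0132 0.0189] ((0.6101318001747131, 0.013209591619670391), 0.02586052194237709)
0.115 148 [[0.5791, -0.0157, 0.1151], [0.6384, 0.0402, 0.1206]] [0.6089 0.0123 0.0257] ((0.6074616312980652, 0.014285936951637268), 0.033849459141492844)
0.85 [282.0, 336.5] [0.684 0.263 0.035]
0.53 [194.8, 268.1] [0.624 0.017 0.184]
```

View pics/d.png

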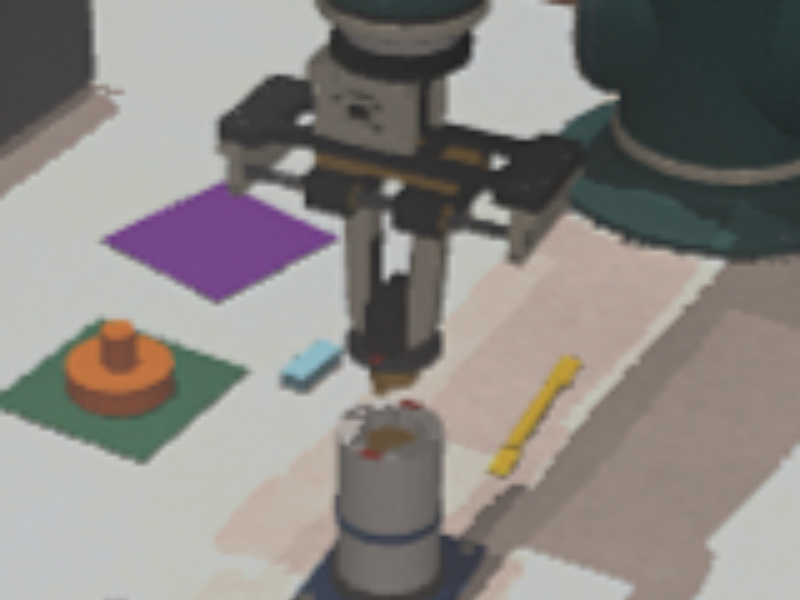

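Request:
jog_arm:
  series:
    - {"wx": 0,"wy": 0,"wz": 0,"dx": 0,"dy": 0,"dz": 0.4,"gripper": 10}
    - {"wx": 0,"wy": 0,"wz": 0,"dx": 0,"dy": 0,"dz": 0.5,"gripper": 10}
    - {"wx": 0,"wy": 0,"wz": 0,"dx": 0,"dy": 0,"dz": 0.2,"gripper": 10}
    - {"wx": 0,"wy": 0,"wz": 0,"dx": 0,"dy": 0,"dz": 0.05,"gripper": 10}
    - {"wx": 0,"wy": 0,"wz": 0,"dx": 0,"dy": 0,"dz": 0.05,"gripper": 10}
    - {"wx": 0,"wy": 0,"wz": 0,"dx": 0,"dy": 0,"dz": 0.05,"gripper": 10}
    - {"wx": 0,"wy": 0,"wz": 0,"dx": 0,"dy": 0,"dz": 0,"gripper": 10}
    - {"wx": 0,"wy": 0,"wz": 0,"dx": 0,"dy": 0,"dz": 0,"gripper": 10}

```text
t: 14.42
tool_pos: [0.6074, 0.0105, 0.1491]
tool_rot: [-0.075, 3.14, -0.0]
force: [-1.2, -0.0, -1.3]
finger_gap: 0.233
gripper_force: 40.0
```

Request:
jog_arm:
  series:
    - {"wx": 0,"wy": 0,"wz": 0,"dx": 0,"dy": 0,"dz": 0.05,"gripper": 10}
    - {"wx": 0,"wy": 0,"wz": 0,"dx": 0,"dy": 0,"dz": 0.05,"gripper": 10}
    - {"wx": 0,"wy": 0,"wz": 0,"dx": 0,"dy": 0,"dz": 0,"gripper": 10}

```text
t: 14.67
tool_pos: [0.6071, 0.0105, 0.1455]
tool_rot: [0.075, -3.141, 0.0]
force: [-0.3, 0.2, -1.0]
finger_gap: 0.233
gripper_force: 40.0
```

Request:
jog_arm:
  series:
    - {"wx": 0,"wy": 0,"wz": 0,"dx": 0,"dy": 0,"dz": 0.07,"gripper": 10}
    - {"wx": 0,"wy": 0,"wz": 0,"dx": 0,"dy": 0,"dz": 0.07,"gripper": 10}
    - {"wx": 0,"wy": 0,"wz": 0,"dx": 0,"dy": 0,"dz": 0.07,"gripper": 10}
    - {"wx": 0,"wy": 0,"wz": 0,"dx": 0,"dy": 0,"dz": 0.07,"gripper": 10}
    - {"wx": 0,"wy": 0,"wz": 0,"dx": 0,"dy": 0,"dz": 0,"gripper": 10}
    - {"wx": 0,"wy": 0,"wz": 0,"dx": 0,"dy": 0,"dz": 0,"gripper": 10}

```text
t: 15.17
tool_pos: [0.6073, 0.0105, 0.1377]
tool_rot: [-0.075, 3.14, -0.0]
force: [-1.0, -0.2, 5.6]
finger_gap: 0.235
gripper_force: 40.0
```

Request:
jog_arm:
  series:
    - {"wx": 0,"wy": 0,"wz": 0,"dx": 0,"dy": 0,"dz": 0.07,"gripper": 10}
    - {"wx": 0,"wy": 0,"wz": 0,"dx": 0,"dy": 0,"dz": 0.07,"gripper": 10}
    - {"wx": 0,"wy": 0,"wz": 0,"dx": 0,"dy": 0,"dz": 0.04,"gripper": 10}
    - {"wx": 0,"wy": 0,"wz": 0,"dx": 0,"dy": 0,"dz": 0,"gripper": 10}
    - {"wx": 0,"wy": 0,"wz": 0,"dx": 0,"dy": 0,"dz": 0,"gripper": 10}

```text
t: 15.58
tool_pos: [0.6074, 0.0104, 0.1328]
tool_rot: [-0.075, 3.14, -0.0]
force: [-3.6, -0.1, 9.8]
finger_gap: 0.236
gripper_force: 40.0
```

Request:
jog_arm:
  series:
    - {"wx": 0,"wy": 0,"wz": 0,"dx": 0.015,"dy": 0,"dz": 0,"gripper": 10}
    - {"wx": 0,"wy": 0,"wz": 0.4,"dx": 0,"dy": 0,"dz": 0,"gripper": 10}
    - {"wx": 0,"wy": 0,"wz": 0.7,"dx": 0,"dy": 0,"dz": 0,"gripper": 10}
    - {"wx": 0,"wy": 0,"wz": 0.7,"dx": 0,"dy": 0,"dz": 0,"gripper": 10}
    - {"wx": 0,"wy": 0,"wz": 0.7,"dx": 0,"dy": 0,"dz": 0,"gripper": 10}
    - {"wx": 0,"wy": 0,"wz": 0,"dx": 0,"dy": 0,"dz": 0,"gripper": 10}

```text
t: 16.08
tool_pos: [0.6074, 0.0104, 0.1331]
tool_rot: [0.343, 3.121, 0.0]
force: [0.3, 0.4, 8.8]
finger_gap: 0.234
gripper_force: 40.0
```

```bash
python3 -c "
from h import *
rows([.6074,.0104,.1328],.13);o=observe();print(o['force'],o['ft_torque'])"
```

```text
tcp [0.6074 0.0104 0.1331] yawy 1.352 tilt [ 0.002 -0.    -1.   ] shift [-0.   -0.    0.01] wz(after) 11.67
[0.30922373 0.43351648 8.77170911] [ 0.02082813  0.08955205 -0.0894025 ]
```

Request:
jog_arm:
  series:
    - {"wx": 0,"wy": 0,"wz": 0.6,"dx": 0,"dy": 0,"dz": 0,"gripper": 10}
    - {"wx": 0,"wy": 0,"wz": 0.6,"dx": 0,"dy": 0,"dz": 0,"gripper": 10}
    - {"wx": 0,"wy": 0,"wz": 0.6,"dx": 0,"dy": 0,"dz": 0,"gripper": 10}
    - {"wx": 0,"wy": 0,"wz": 0.6,"dx": 0,"dy": 0,"dz": 0,"gripper": 10}
    - {"wx": 0,"wy": 0,"wz": 0.6,"dx": 0,"dy": 0,"dz": 0,"gripper": 10}
    - {"wx": 0,"wy": 0,"wz": 0.6,"dx": 0,"dy": 0,"dz": 0,"gripper": 10}
    - {"wx": 0,"wy": 0,"wz": 0.6,"dx": 0,"dy": 0,"dz": 0,"gripper": 10}
    - {"wx": 0,"wy": 0,"wz": 0.6,"dx": 0,"dy": 0,"dz": 0,"gripper": 10}
    - {"wx": 0,"wy": 0,"wz": 0.6,"dx": 0,"dy": 0,"dz": 0,"gripper": 10}
    - {"wx": 0,"wy": 0,"wz": 0.6,"dx": 0,"dy": 0,"dz": 0,"gripper": 10}
    - {"wx": 0,"wy": 0,"wz": 0.6,"dx": 0,"dy": 0,"dz": 0,"gripper": 10}
    - {"wx": 0,"wy": 0,"wz": 0.6,"dx": 0,"dy": 0,"dz": 0,"gripper": 10}
    - {"wx": 0,"wy": 0,"wz": 0.6,"dx": 0,"dy": 0,"dz": 0,"gripper": 10}
    - {"wx": 0,"wy": 0,"wz": 0.6,"dx": 0,"dy": 0,"dz": 0,"gripper": 10}
    - {"wx": 0,"wy": 0,"wz": 0.6,"dx": 0,"dy": 0,"dz": 0,"gripper": 10}
    - {"wx": 0,"wy": 0,"wz": 0,"dx": 0,"dy": 0,"dz": 0,"gripper": 10}

```text
t: 17.42
tool_pos: [0.6074, 0.0104, 0.1331]
tool_rot: [1.722, 2.626, 0.002]
force: [0.2, -0.1, 10.1]
finger_gap: 0.238
gripper_force: 40.0
```

```bash
python3 -c "
from h import *
rows([.6074,.0104,.1305],.13);o=observe();print(o['force'],o['ft_torque'])"
```

```text
tcp [0.6074 0.0104 0.1331] yawy 0.41 tilt [ 0.002 -0.    -1.   ] shift [-0.   -0.    0.09] wz(after) 2.67
[ 0.2428972  -0.13978955 10.12991128] [-0.02622469  0.07299025 -0.06821702]
```

Request:
jog_arm:
  series:
    - {"wx": 0,"wy": 0,"wz": 0.4,"dx": 0,"dy": 0,"dz": 0,"gripper": 10}
    - {"wx": 0,"wy": 0,"wz": 0.4,"dx": 0,"dy": 0,"dz": 0,"gripper": 10}
    - {"wx": 0,"wy": 0,"wz": 0.4,"dx": 0,"dy": 0,"dz": 0,"gripper": 10}
    - {"wx": 0,"wy": 0,"wz": 0.4,"dx": 0,"dy": 0,"dz": 0,"gripper": 10}
    - {"wx": 0,"wy": 0,"wz": 0.4,"dx": 0,"dy": 0,"dz": 0.03,"gripper": 10}
    - {"wx": 0,"wy": 0,"wz": 0.4,"dx": 0,"dy": 0,"dz": 0.03,"gripper": 10}
    - {"wx": 0,"wy": 0,"wz": 0,"dx": 0,"dy": 0,"dz": 0.03,"gripper": 10}
    - {"wx": 0,"wy": 0,"wz": 0,"dx": 0,"dy": 0,"dz": 0,"gripper": 10}
    - {"wx": 0,"wy": 0,"wz": 0,"dx": 0,"dy": 0,"dz": 0,"gripper": 10}

```text
t: 18.17
tool_pos: [0.6074, 0.0104, 0.1306]
tool_rot: [2.032, 2.393, 0.002]
force: [-0.8, -0.3, 11.6]
finger_gap: 0.233
gripper_force: 40.0
```

```bash
python3 -c "
from h import *
rows([.6074,.0104,.1305],.13);o=observe();print(o['force'],o['ft_torque'])"
```

```text
tcp [0.6074 0.0104 0.1306] yawy 0.163 tilt [ 0.002 -0.    -1.   ] shift [-0. -0.  0.] wz(after) 0.31
[-0.80390582 -0.2787549  11.61040987] [-0.13625485  0.16085522 -0.06690603]
```

Request:
jog_arm:
  series:
    - {"wx": 0,"wy": 0,"wz": 0.2,"dx": 0,"dy": 0,"dz": 0.03,"gripper": 10}
    - {"wx": 0,"wy": 0,"wz": 0.15,"dx": 0,"dy": 0,"dz": 0.01,"gripper": 10}
    - {"wx": 0,"wy": 0,"wz": 0,"dx": 0,"dy": 0,"dz": 0,"gripper": 10}
    - {"wx": 0,"wy": 0,"wz": 0,"dx": 0,"dy": 0,"dz": 0,"gripper": 10}

```text
t: 18.5
tool_pos: [0.6072, 0.0104, 0.1305]
tool_rot: [2.075, 2.356, 0.002]
force: [-7.9, -0.3, 21.9]
finger_gap: 0.236
gripper_force: 40.1
```

Run:
```python
from h import *
rows([.6074,.0104,.1305],.13);o=observe();print(o['force'],o['ft_torque'])
im,d,P=look("scene"); cv2.imwrite("pics/e.png",cv2.resize(im[150:270,190:350],(800,600)))
```

```text
tcp [0.6072 0.0104 0.1305] yawy 0.127 tilt [ 0.002 -0.    -1.   ] shift [-0.    0.01 -0.  ] wz(after) -0.03
[-7.94338503 -0.26232092 21.88835332] [-0.11493099  1.68279632  0.37605631]
```

View pics/e.png

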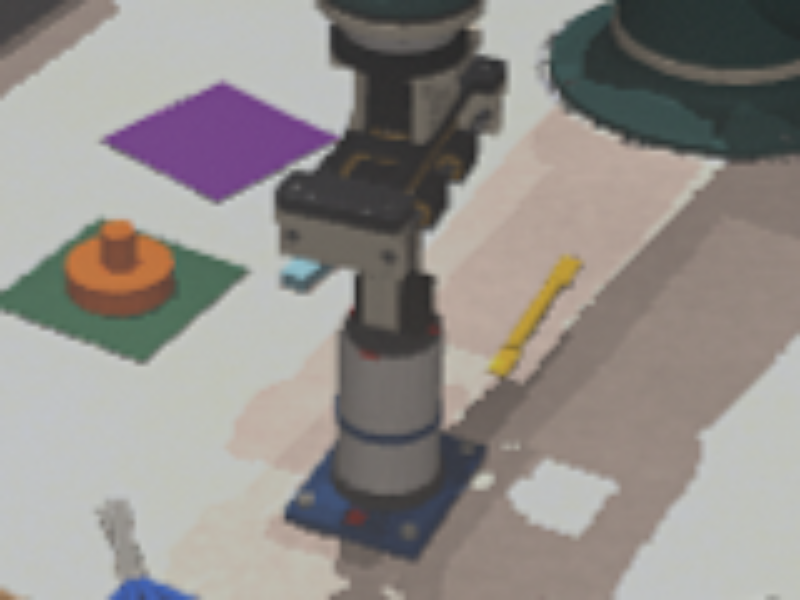

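The picture shows the flange down on the rim at about (390,340) with the bar a quarter turn round. The cover is upright on the green mat at (120,270). The 22 N push is more than the spring's 13 N, so the cap is fully home.

```bash
python3 -c "
from station import *
print(finish_job())"
```

```text
the job is handed in; nothing more can be done
None
```

The job is handed in, but no verdict came back: the dust cover stands upright on the green mat, and the die cap is in the muzzle, turned about 85° clockwise and still gripped and pressed home at about 22 N.

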